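# Re-zero the mill's gap wheel and set it two clicks on

### The arm

A 6-joint arm with a two-finger parallel gripper is mounted at the origin on the work surface. World frame = base frame: x ahead of the robot, y to its left, z up, the work surface at z = 0. Lengths are in m, angles in degrees, forces in N, time in s.
With the tool pointing down it reaches from about 0.25 to 0.725 m from the base axis. Payload 9.7 kg.
Tool frame: the origin (TCP) lies midway between the tips of the shut fingers; the grasp point (between the pads) lies 19 mm behind it; x points along the fingers, y is the direction in which the jaws open and shut, and the axes are right-handed (so a half turn about x gives the same grasp; the last joint's range is limited). The gripper opens to 85 mm and grips with 20 to 120 N. Pads are 22 mm wide; open, the fingers measure 114 mm over their backs; the gripper's body (76 mm by 85 mm) begins 54 mm behind the grasp point. The pads swing forward as they close: fully open they stand 13 mm farther back than shut.
Start: joints at [-65.26, 4.979, 10.078, 95.1, 0, 90], TCP at [0.23, -0.5, 0.231] pointing down, gripper open.
Joint ranges: [-179.16, 179.16], [-48.56, 103.87], [-65.8, 70.77], [-126.05, 130.52], [-82.76, 87.17], [-180, 180]. Speed limits (degrees/s): [127.2, 127.2, 147.25, 180, 180, 180].

### API

Orientations are given as [roll, pitch, yaw] about the fixed x, y, z axes, in that order (R = Rz(yaw) Ry(pitch) Rx(roll)).
In Python, from workcell import bot, cams gives the robot as it stands.
- The arm moves only by the tool apply_moves, never from a script. Its argument "commands" is a list of rows, each a list of 5 numbers: the shift along the tool's x, y, z in m, then the turn about the tool's x in rad, then the opening, from -1 (shut) to 1 (fully open). In form: [[tx, ty, tz, roll, hand], ...]. A call has 1 to 12 rows; each row is the pose to reach, as a shift and turn from the pose measured when the call began, along the tool's axes at that moment; what a row does not reach only later rows make up. A row lasts 1/10 s, in which the tool goes at most 50 mm and 8.59 degrees, less where a joint would pass 70% of its speed; a pose out of reach is approached as far as the arm can. A call with a gripper value outside its range is refused whole. The fingers move at their own pace and stop on an object; "newtons" is the grip in N (left out, the last holds). Time passes only in rows, so rows that repeat a pose let the fingers close. It gives the time, the measured TCP pose, the force and the opening at its end, in the units of the state.
- bot.get_obs(): the state, without advancing time (a new reading comes with each control period).
- cams.camera(name): name is "scene" or "top" or "wrist"; returns a dict with "frame" (384x512x3 uint8, blue, green, red), "depth" (384x512 float32, m along the optical axis (not along the pixel's ray), 0 where there is no reading), "camera_matrix" (3x3 intrinsics, pixels), "R" (3x3) and "t" (3): a world point X has camera coordinates R X + t; the wrist camera has in their place "mount" (4x4, takes a point from camera to tool coordinates, whose origin is the TCP and whose axes are the tool frame's). Camera axes: x right, y down, z forward; pixel columns grow to the right and rows downward; lengths in m; the calibration is good to about 2 mm. A picture is of the moment at which its call begins: read the wrist's pose just before it.
- bot.job_done(): hands the job in, once; it reports no verdict.
Trained networks look in the newest picture that a camera, given by its name, has taken for a name from the list of things; names that differ only in an ending like _2 or _b are one class to them, and where a whole thing is asked for, a point or a joint stands for the part that bears it (a point fixed in the world has none). Each returns a list of dicts, best first, with "confidence" (0 to 1); they miss things now and then, are a little off and sometimes report something else, mostly with a low value. They report only what shows in the picture. A call takes as long as a camera call.
- cams.spot_in(name, camera): "rect" ([left, top, right, bottom] in pixels, round what is visible of it).
The state is a dict: "time": time; "q": joint angles; "qd": joint speeds; "joint_efforts": joint torques, N m; "ee_pos": TCP position; "tcp_rot": TCP orientation; "wrist_force": force on the tool from outside, world axes, zero at the start; "torque": the same for the moment, N m; "opening": finger opening in m.
Only numpy, scipy, OpenCV 4.12 (cv2) and the standard library are available. Lean on these libraries where they do the work, as an engineer would, in place of code of your own. Each camera call takes 0.05 s, during which the arm holds its last target. There are 200 camera calls.

### The job

Set the mill's grinding gap with the black winged knob on its toothed ratchet wheel: press the knob in so that the teeth drop clear of the pawl and, holding it in, turn it back (anticlockwise) all the way to its zero stop. Let the wheel come up again there, then advance it clockwise by exactly two clicks, one at a time with a short pause after the first, and let go. Leave the other things on the table where they are.

Things in the scene. Friction and masses are not known exactly. Their poses are not given: they have to be found in the camera images.
- wheel_grip (a point): Grip point of the black winged knob on the mill's sloping face: a flat bar 48 mm long, 18 mm thick, 42 mm tall; the point lies on its axis, 14 mm below its top. z is the turning axis, pointing out of the face, 30 degrees from vertical; x runs along the bar, y across its thickness (grip along y). It moves with the knob.
- mill: The fixed mill: grey wedge-shaped head 150 mm wide with a face sloping 30 degrees, low side at its -x. Origin on the table under the head; the knob's axis meets the face 125 mm above it. The mill's steel drum, 120 mm across with a handle to 0.216 m height, stands at x 80, y 185 mm of this frame.
- wheel (a joint): Angle of the ratchet wheel (rad): 0 at the zero stop, growing clockwise looking down on the knob. A tooth is 0.349 (20 degrees). The pawl clicks in just before each multiple of 0.349 (about 0.03 early); then the wheel cannot turn back unless pressed in. Friction about 0.06 N m, about double with the pawl riding up a tooth; it stays where left.
- wheel_press (a joint): How far the knob and wheel are pressed in along the axis into the face (m): 0 is up (pawl engaged), 0.010 is the hard stop. A spring pushes it up again, with about 4.5 N at the start and 7.5 N at the stop. Beyond 0.007 the teeth are clear of the pawl and the wheel turns back freely.
- pawl_tip (a point): Tip of the small steel spring pawl that hangs over the teeth on the uphill side of the knob, about 40 mm from its axis. It falls into each notch by itself and need not be touched. Pawl and bracket stand 38 to 70 mm from the axis, up to 14 mm below the grip point's height; the 92 mm toothed steel wheel has its tooth crests 22 mm below the grip point.
- pawl (a joint): Angle of the spring pawl (rad): about 0 when it has dropped into a notch, rising to about 0.21 on a tooth crest.
- jar: Amber jar with a metal cap, 60 mm across, 85 mm tall, near the mill. Origin at the centre of its underside. To be left alone.
- brush: Brush, 170 mm long, lying near the mill. To be left alone.
- sieve: Steel sieve ring 100 mm across, 30 mm high, near the mill. To be left alone.
- spoon: Steel spoon, 180 mm long, lying. To be left alone.
- beaker: Steel cup 76 mm across, 85 mm tall. To be left alone.
- tray: Steel tray 340 x 250 x 45 mm lined with paper. To be left alone.
- carton: Small carton 70 x 110 x 60 mm. To be left alone.

How it is judged:
By the outcome, as a careful person would: the job done as asked, in the order asked, and still so for the second after the job is handed in, with the robot touching nothing.
It also fails if it takes over 45 s, if anything falls off the work surface, if the arm or the gripper's body presses on something with over 40 N, if the wrist force passes 120 N, or if a joint passes its speed limit or range.

## Working session

There is one attempt and no reset: what is moved stays moved. The work goes in short steps, Python scripts to look and compute and a tool call to move; the robot and the scene stay as the last step left them, time stands still between calls to the robot, and variables do not carry over. Pictures are saved under pics/ and viewed, about 8 in all and at most 12, crops included, and the job is handed in when it is done.

Besides the shell and the picture viewer there is one more tool, called after "Emit:" by a JSON object that holds its "name" and its "arguments". apply_moves: Moves the arm, as the interface text tells. Its arguments: {"type":"object","properties":{"commands":{"type":"array"},"newtons":{"type":"number"}},"required":["commands"]}

```bash
mkdir -p pics; ls; python3 - <<'E'
from workcell import bot,cams
import cv2,numpy as np
o=bot.get_obs();print({k:np.round(v,3) for k,v in o.items()})
ims=[]
for c in("scene","top"):
    d=cams.camera(c);np.savez(f"{c}.npz",**d);cv2.imwrite(f"pics/{c}0.png",d["frame"])
    for n in("wheel_grip","mill","pawl_tip"):
        print(c,n,cams.spot_in(n,c)[:2])
    print(d["camera_matrix"].round(1).tolist(),d["R"].round(3).tolist(),d["t"])
a=cv2.imread("pics/scene0.png");b=cv2.imread("pics/top0.png")
cv2.imwrite("pics/both.png",cv2.resize(np.vstack([a,b]),(450,600)) if 0 else np.hstack([cv2.resize(a,(400,300)),cv2.resize(b,(400,300))]))
E
```

```text
pics
{'time': np.float64(0.0), 'q': array([-6.5261e+01,  5.0100e+00,  1.0036e+01,  9.5098e+01,  1.0000e-03,
        8.9999e+01]), 'qd': array([-0.04 ,  0.12 , -0.069, -0.003,  0.019, -0.029]), 'joint_efforts': array([-1.0000e-03, -5.2039e+01,  4.6481e+01,  1.6000e-02, -0.0000e+00,
       -0.0000e+00]), 'ee_pos': array([ 0.23 , -0.499,  0.231]), 'tcp_rot': array([-90.622,  89.928, 114.118]), 'wrist_force': array([1.264, 0.589, 0.494]), 'torque': array([ 0.027, -0.02 , -0.05 ]), 'opening': np.float64(0.085)}
scene wheel_grip [{'rect': [208.7, 188.8, 233.9, 219.2], 'confidence': 0.81}]
scene mill [{'rect': [195.7, 136.7, 275.1, 253.5], 'confidence': 0.58}]
scene pawl_tip []
[[430.1, 0.0, 255.1], [0.0, 430.1, 193.3], [0.0, 0.0, 1.0]] [[0.285, 0.958, 0.011], [0.787, -0.228, -0.573], [-0.547, 0.172, -0.819]] [-0.13738216 -0.32399097  1.74138907]
top wheel_grip [{'rect': [273.3, 178.9, 295.3, 204.5], 'confidence': 0.56}]
top mill [{'rect': [225.4, 166.1, 304.5, 260.4], 'confidence': 0.58}]
top pawl_tip []
[[370.9, 0.0, 257.3], [0.0, 370.9, 196.5], [0.0, 0.0, 1.0]] [[-0.016, -1.0, -0.02], [-0.993, 0.018, -0.115], [0.116, 0.018, -0.993]] [-0.00899848  0.51858374  1.49011452]
```

```bash
cat > h.py <<'E'
import numpy as np
def cloud(d,T=None):
    K=d["camera_matrix"];z=d["depth"];v,u=np.indices(z.shape)
    P=np.stack([(u-K[0,2])/K[0,0]*z,(v-K[1,2])/K[1,1]*z,z],-1)
    if T is not None: return P@T[:3,:3].T+T[:3,3]
    return (P-d["t"])@d["R"]
E
python3 - <<'E'
import cv2,numpy as np
from h import *
a=[]
for c,(u,v) in(("scene",(221,204)),("top",(284,192))):
    d=dict(np.load(c+".npz"));P=cloud(d)
    f=d["frame"][v-64:v+64,u-64:u+64];a.append(cv2.resize(f,(400,400),interpolation=2))
    for r in range(v-16,v+17,4): print(c,r,[tuple((P[r,cc]*1000).astype(int).tolist()) for cc in range(u-16,u+17,8)])
cv2.imwrite("pics/crop.png",np.vstack([cv2.resize(np.hstack(a),(600,300)),cv2.resize(cv2.imread("pics/both.png"),(600,225))]))
E
```

```text
scene 188 [(345, -145, 0), (361, -119, 10), (369, -92, 11), (457, -81, 124), (477, -60, 143)]
scene 192 [(359, -148, -4), (439, -131, 97), (478, -112, 143), (494, -89, 156), (494, -64, 146)]
scene 196 [(380, -153, 1), (509, -142, 177), (487, -114, 134), (509, -93, 157), (536, -74, 186)]
scene 200 [(454, -162, 84), (514, -144, 163), (530, -123, 176), (531, -98, 168), (549, -78, 185)]
scene 204 [(468, -165, 83), (500, -144, 121), (536, -125, 165), (540, -101, 160), (540, -76, 150)]
scene 208 [(484, -169, 85), (516, -147, 122), (537, -126, 145), (555, -105, 161), (558, -81, 156)]
scene 212 [(498, -172, 84), (540, -152, 137), (549, -129, 141), (556, -106, 142), (568, -84, 150)]
scene 216 [(518, -176, 91), (548, -155, 128), (561, -132, 139), (569, -109, 140), (583, -88, 153)]
scene 220 [(531, -179, 90), (550, -157, 110), (568, -135, 128), (581, -113, 138), (596, -92, 152)]
top 176 [(579, -62, 164), (581, -92, 149), (583, -123, 133), (585, -155, 116), (605, -198, 0)]
top 180 [(564, -61, 164), (566, -92, 146), (565, -122, 150), (570, -155, 114), (572, -187, 99)]
top 184 [(550, -61, 158), (551, -91, 147), (550, -122, 147), (551, -153, 137), (556, -187, 99)]
top 188 [(534, -61, 159), (531, -90, 178), (531, -120, 172), (537, -153, 129), (541, -187, 91)]
top 192 [(520, -60, 155), (519, -90, 159), (519, -121, 149), (515, -149, 177), (526, -187, 84)]
top 196 [(505, -60, 148), (503, -90, 159), (505, -121, 143), (501, -149, 169), (511, -187, 83)]
top 200 [(490, -60, 146), (491, -91, 131), (491, -121, 128), (491, -152, 127), (496, -188, 71)]
top 204 [(475, -60, 142), (476, -90, 130), (477, -122, 112), (478, -154, 97), (486, -194, 6)]
top 208 [(467, -60, 69), (461, -90, 131), (463, -122, 97), (463, -153, 94), (470, -194, -2)]
```

View pics/crop.png

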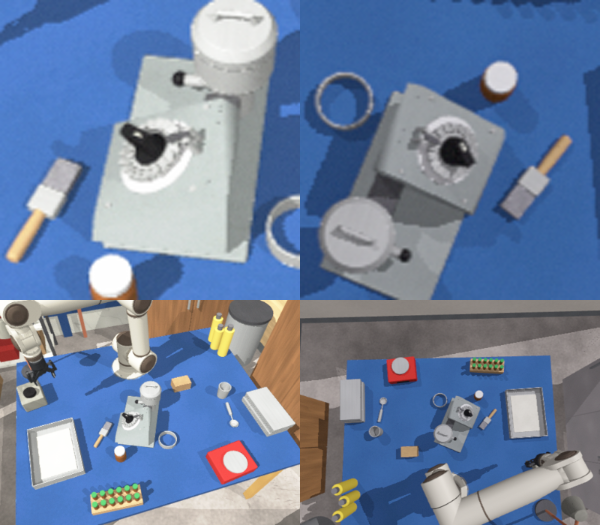

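```bash
python3 - <<'E'
import cv2,numpy as np
from h import *
d=dict(np.load("top.npz"));P=cloud(d)[150:230,240:330].reshape(-1,3)
f=d["frame"][150:230,240:330].reshape(-1,3)
# plane ransac with tilt 30deg
Q=P[(P[:,2]>.07)&(P[:,2]<.2)];best=0
rng=np.random.default_rng(0)
for i in range(3000):
    a=Q[rng.choice(len(Q),3,False)];n=np.cross(a[1]-a[0],a[2]-a[0])
    if np.linalg.norm(n)<1e-5: continue
    n/=np.linalg.norm(n);n*=np.sign(n[2])
    if abs(np.degrees(np.arccos(n[2]))-30)>3: continue
    s=np.abs((Q-a[0])@n)<.003
    if s.sum()>best:best=s.sum();S=s
c=Q[S].mean(0);n=np.linalg.svd(Q[S]-c)[2][2];n*=np.sign(n[2])
print(best,c,n,np.degrees(np.arccos(n[2])))
for c_ in("top","scene"):
    d=dict(np.load(c_+".npz"));A=cloud(d);h=(A-c)@n
    m=(d["frame"].max(-1)<70)&(h>.01)&(h<.09)&(np.linalg.norm(A-[.52,-.115,.16],axis=-1)<.06)
    B=A[m];up=np.array([-n[0],-n[1],0]);up/=np.linalg.norm(up);lat=np.cross([0,0,1],up);us=np.cross(lat,n)
    print(c_,"up",up,np.degrees(np.arctan2(up[1],up[0])),m.sum())
    for p in B[:: max(1,len(B)//40)]: print(p.round(3),"h %.3f lat %.3f us %.3f"%((p-c)@n,(p-c)@lat,(p-c)@us))
E
```

```text
829 [ 0.52588896 -0.1100052   0.12931778] [-0.19163532 -0.46293088  0.86543105] 30.068037906210318
top up [0.38248422 0.92396202 0.        ] 67.51235375978197 120
[ 0.537 -0.117  0.16 ] h 0.028 lat -0.013 us 0.013
[ 0.535 -0.128  0.178] h 0.049 lat -0.015 us 0.013
[ 0.534 -0.114  0.16 ] h 0.026 lat -0.009 us 0.015
[ 0.53  -0.124  0.182] h 0.051 lat -0.009 us 0.017
[ 0.53  -0.134  0.185] h 0.059 lat -0.013 us 0.010
[ 0.529 -0.117  0.169] h 0.037 lat -0.005 us 0.015
[ 0.526 -0.127  0.187] h 0.058 lat -0.007 us 0.015
[ 0.527 -0.11   0.153] h 0.020 lat -0.001 us 0.012
[ 0.526 -0.121  0.162] h 0.034 lat -0.004 us 0.008
[ 0.523 -0.131  0.184] h 0.057 lat -0.005 us 0.010
[ 0.524 -0.114  0.146] h 0.017 lat 0.000 us 0.005
[ 0.521 -0.124  0.171] h 0.043 lat -0.001 us 0.008
[ 0.519 -0.134  0.181] h 0.057 lat -0.003 us 0.004
[ 0.52  -0.114  0.15 ] h 0.021 lat 0.004 us 0.005
[ 0.517 -0.124  0.169] h 0.043 lat 0.003 us 0.006
[ 0.516 -0.135  0.178] h 0.055 lat -0.000 us 0.001
[ 0.516 -0.11   0.147] h 0.017 lat 0.009 us 0.006
[ 0.516 -0.121  0.151] h 0.026 lat 0.005 us -0.001
[ 0.512 -0.131  0.175] 
[... 2610 characters left out ...]
2] h 0.031 lat -0.009 us 0.012
[ 0.509 -0.139  0.132] h 0.019 lat 0.004 us -0.028
[ 0.532 -0.13   0.16 ] h 0.035 lat -0.013 us 0.001
[ 0.537 -0.119  0.163] h 0.032 lat -0.014 us 0.013
[ 0.515 -0.138  0.134] h 0.019 lat -0.001 us -0.023
[ 0.531 -0.128  0.153] h 0.028 lat -0.012 us -0.000
[ 0.537 -0.116  0.156] h 0.024 lat -0.012 us 0.012
[ 0.524 -0.136  0.14 ] h 0.021 lat -0.008 us -0.016
[ 0.535 -0.125  0.151] h 0.025 lat -0.014 us 0.002
[ 0.518 -0.142  0.128] h 0.015 lat -0.005 us -0.029
[ 0.529 -0.131  0.14 ] h 0.018 lat -0.011 us -0.011
[ 0.541 -0.121  0.152] h 0.022 lat -0.018 us 0.008
[ 0.532 -0.132  0.14 ] h 0.018 lat -0.014 us -0.010
[ 0.535 -0.139  0.141] h 0.021 lat -0.019 us -0.014
```

```bash
cat >> h.py <<'E'
from scipy.spatial.transform import Rotation as Ro
def rot(o): return Ro.from_euler('xyz',o["tcp_rot"],degrees=True).as_matrix()
n=np.array([-.1914,-.4620,.866]);n/=np.linalg.norm(n);c=np.array([0.5259,-0.1100,0.1293])
up=np.array([.3827,.9239,0]);lat=np.cross([0,0,1],up);us=np.cross(lat,n)
E
python3 - <<'E'
from h import *
from workcell import bot,cams
o=bot.get_obs();R=rot(o);print(R.round(3))
print("to view",(np.array([.5,-.16,.36])-o["ee_pos"])@R)
d=cams.camera("wrist");print(d["mount"].round(3).tolist(),d["camera_matrix"].round(1).tolist())
B=[]
for k in("top","scene"):
    d=dict(np.load(k+".npz"));A=cloud(d);h=(A-c)@n
    m=(d["frame"].max(-1)<90)&(h>.05)&(h<.07)&(np.linalg.norm(A-[.515,-.135,.178],axis=-1)<.04)
    b=A[m];x=np.c_[(b-c)@lat,(b-c)@us];w=np.linalg.svd(x-x.mean(0))[2][0];w*=np.sign(w[1])
    e=(x-x.mean(0))@w
    print(k,len(b),x.mean(0),"cw from uphill deg",np.degrees(np.arctan2(-w[0],w[1])),np.ptp(e),np.ptp((x-x.mean(0))@[w[1],-w[0]]),np.median((b-c)@n))
E
```

```text
[[-0.     0.419 -0.908]
 [ 0.    -0.908 -0.419]
 [-1.    -0.     0.   ]]
to view [-0.12879079 -0.19543171 -0.38715327]
[[-0.001, -0.272, 0.962, -0.144], [1.0, 0.0, 0.001, 0.0], [-0.0, 0.962, 0.272, -0.069], [0.0, 0.0, 0.0, 1.0]] [[321.4, 0.0, 253.2], [0.0, 321.4, 186.8], [0.0, 0.0, 1.0]]
top 47 [ 0.00069427 -0.00526705] cw from uphill deg 35.86243011935206 0.04831703223744535 0.01730031009337535 0.05750012528548609
scene 61 [-0.0012909  -0.00366866] cw from uphill deg 34.7004702920365 0.05128676950664333 0.016563234721237732 0.05775670294498543
```

Emit:
{"name": "apply_moves", "arguments": {"commands": [[-0.07, -0.21, -0.41, -0.2, 1], [-0.07, -0.21, -0.41, -0.2, 1], [-0.07, -0.21, -0.41, -0.2, 1], [-0.07, -0.21, -0.41, -0.2, 1], [-0.07, -0.21, -0.41, -0.2, 1], [-0.07, -0.21, -0.41, -0.2, 1], [-0.07, -0.21, -0.41, -0.2, 1], [-0.07, -0.21, -0.41, -0.2, 0], [-0.07, -0.21, -0.41, -0.2, 0], [-0.07, -0.21, -0.41, -0.2, 0], [-0.07, -0.21, -0.41, -0.2, 0], [-0.07, -0.21, -0.41, -0.2, 0]], "newtons": 25}}

```text
time: 1.65
ee_pos: [0.5144, -0.1375, 0.3011]
tcp_rot: [-29.2, 90.0, -173.0]
wrist_force: [0.7, 0.5, -0.0]
opening: 0.0429
```

```bash
cat >look.py <<'E'
import sys,cv2
from h import *
from workcell import bot,cams
def look(name):
    o=bot.get_obs();R=rot(o);T=np.eye(4);T[:3,:3]=R;T[:3,3]=o["ee_pos"]
    d=cams.camera("wrist");A=cloud(d,T@d["mount"]);cv2.imwrite(f"pics/{name}.png",d["frame"])
    print("t",o["time"],"pos",o["ee_pos"].round(4),"q",o["q"].round(1),"op",o["opening"],"F",o["wrist_force"].round(1),"yaw_y",np.degrees(np.arctan2(R[1,1],R[0,1])).round(2))
    print(cams.spot_in("wheel_grip","wrist")[:1],cams.spot_in("pawl_tip","wrist")[:1])
    h=(A-c)@n
    m=(d["depth"]>0)&(d["frame"].max(-1)<100)&(h>.045)&(h<.07)&(np.linalg.norm(A-[.515,-.135,.178],axis=-1)<.04)
    b=A[m]
    if len(b)>20:
        x=np.c_[(b-c)@lat,(b-c)@us];hh=(b-c)@n;k=np.median(hh[hh>.052]);x=x[abs(hh-k)<.005]
        r=cv2.minAreaRect((x*1000).astype(np.float32))
        w=np.linalg.svd(x-x.mean(0))[2][0];w*=np.sign(w[1])
        print(len(x),"rect",r,"mean",x.mean(0).round(4),"cw from uphill",np.degrees(np.arctan2(-w[0],w[1])).round(2),"top h",k.round(4))
        cc=c+lat*r[0][0]/1000+us*r[0][1]/1000+n*(k-.014);print("grip point",cc.round(4))
        print("grip in tool frame from TCP",((cc-o["ee_pos"])@R).round(4))
    return d,A,o
if __name__=="__main__": look(sys.argv[1])
E
python3 look.py w1
```

```text
t 1.65 pos [ 0.5144 -0.1375  0.3011] q [-15.    4.8  17.8 103.   -0.  128.8] op 0.042865007887577355 F [ 0.7  0.5 -0. ] yaw_y -53.77
[{'rect': [194.5, 109.4, 290.5, 207.2], 'confidence': 0.93}] [{'rect': [208.0, 112.5, 235.1, 141.1], 'confidence': 0.97}]
831 rect ((0.005082130432128906, -6.238969802856445), (17.64815902709961, 48.4563102722168), 34.485774993896484) mean [-0.0005 -0.0035] cw from uphill 34.87 top h 0.0597
grip point [ 0.5151 -0.1361  0.1658]
grip in tool frame from TCP [ 0.1353 -0.0007 -0.0015]
```

View pics/w1.png

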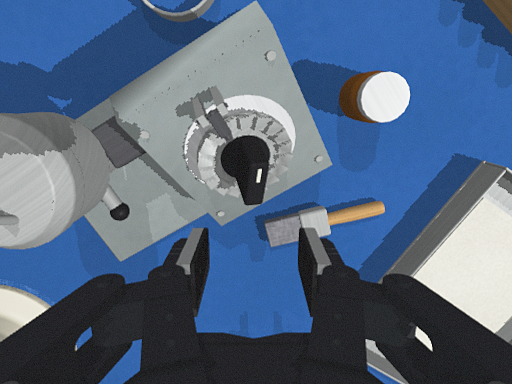

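Emit:
{"name": "apply_moves", "arguments": {"commands": [[0.04, 0, -0.001, 0, -0.2], [0.08, -0.001, -0.0015, 0, -0.2], [0.11, -0.001, -0.0015, 0, -0.2], [0.125, -0.001, -0.0015, 0, -0.2], [0.134, -0.001, -0.0015, 0, -0.2], [0.142, -0.001, -0.0015, 0, -0.2], [0.142, -0.001, -0.0015, 0, -0.2]]}}

```text
time: 2.5
ee_pos: [0.5142, -0.1371, 0.159]
tcp_rot: [-34.3, 90.0, -178.3]
wrist_force: [-0.5, 0.0, 0.6]
opening: 0.034
```

```bash
python3 look.py w2
```

```text
t 2.5 pos [ 0.5142 -0.1371  0.159 ] q [-14.9   1.7  -1.4  87.   -0.  129. ] op 0.0339619567120271 F [-0.5  0.   0.6] yaw_y -53.95
[{'rect': [144.7, 126.3, 323.6, 303.7], 'confidence': 0.66}] [{'rect': [154.0, 125.3, 214.4, 191.3], 'confidence': 0.79}]
3402 rect ((4.249716758728027, 5.239658355712891), (61.48843002319336, 49.15903854370117), 64.6828384399414) mean [-0.0021  0.    ] cw from uphill 32.31 top h 0.0599
grip point [ 0.5149 -0.1254  0.1717]
grip in tool frame from TCP [-0.0127 -0.009  -0.0075]
```

View pics/w2.png

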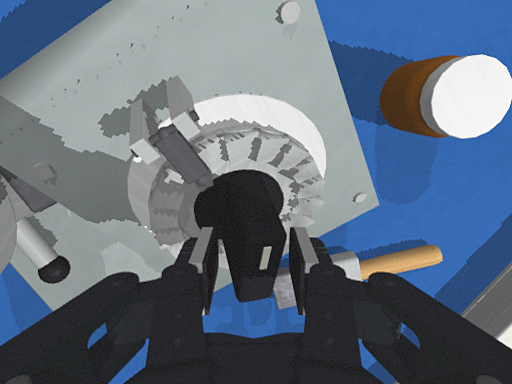

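Emit:
{"name": "apply_moves", "arguments": {"commands": [[0, 0, 0, 0, -0.7], [0, 0, 0, 0, -0.8], [0, 0, 0, 0, -0.9], [0, 0, 0, 0, -1], [0, 0, 0, 0, -1]], "newtons": 40}}

```text
time: 3.15
ee_pos: [0.5152, -0.1367, 0.1607]
tcp_rot: [140.5, 89.9, -3.4]
wrist_force: [1.0, 2.0, 5.5]
opening: 0.0205
```

```bash
python3 - <<'E'
from h import *
from workcell import bot
o=bot.get_obs();R=rot(o);print(o["opening"],o["wrist_force"],o["torque"])
print("-n 1mm in tool",(-n@R).round(3),"up",(up@R).round(3))
E
```

```text
0.02045816136914871 [0.98298458 1.95947912 5.52662776] [0.64108372 0.00442966 0.13230558]
-n 1mm in tool [ 0.866 -0.262 -0.425] up [ 0.001 -0.521 -0.854]
```

Emit:
{"name": "apply_moves", "arguments": {"commands": [[0.003, -0.0008, -0.0012, 0, -1], [0.006, -0.0016, -0.0025, 0, -1], [0.009, -0.0024, -0.0038, 0, -1], [0.012, -0.0034, -0.0055, 0, -1], [0.012, -0.0034, -0.0055, 0, -1], [0.012, -0.0034, -0.0055, 0, -1]]}}

```text
time: 3.75
ee_pos: [0.5176, -0.1323, 0.1524]
tcp_rot: [103.9, 89.6, -40.0]
wrist_force: [-10.3, -6.7, 27.7]
opening: 0.0201
```

```bash
python3 - <<'E'
from h import *
from workcell import bot
o=bot.get_obs();R=rot(o);print(o["ee_pos"],"press along",-(o["ee_pos"]-[0.5152,-0.1367,0.1607])@n,o["opening"],o["wrist_force"],o["wrist_force"]@n,o["torque"])
E
python3 look.py w3
```

```text
[ 0.51760384 -0.13231839  0.1524087 ] press along 0.009664495991193735 0.020101199169356727 [-10.25496349  -6.71133848  27.65242448] 29.00994540596822 [-0.98252242  2.41493215  0.22833706]
t 3.75 pos [ 0.5176 -0.1323  0.1524] q [-14.2   1.6  -2.2  85.9  -0.2 129.7] op 0.020101199169356727 F [-10.3  -6.7  27.7] yaw_y -53.95
[{'rect': [147.3, 126.9, 320.8, 304.3], 'confidence': 0.93}] [{'rect': [157.2, 146.2, 216.6, 202.3], 'confidence': 0.73}]
1643 rect ((1.251328468322754, 13.190315246582031), (58.55631637573242, 28.43303680419922), 37.208946228027344) mean [0.0041 0.0222] cw from uphill -45.93 top h 0.0631
grip point [ 0.5197 -0.1216  0.1784]
grip in tool frame from TCP [-0.026  -0.0072 -0.008 ]
```

View pics/w3.png

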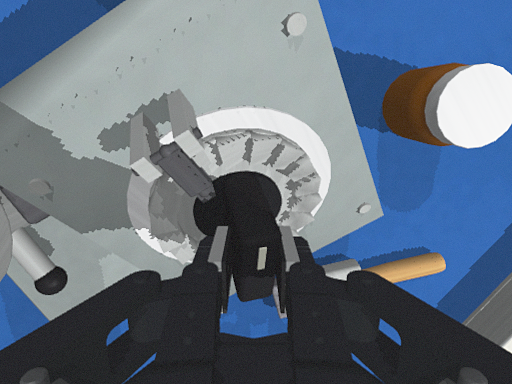

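Emit:
{"name": "apply_moves", "arguments": {"commands": [[0.0022, -0.0007, -0.0011, -0.05, -1], [0.0022, -0.0007, -0.0011, -0.12, -1], [0.0022, -0.0007, -0.0011, -0.19, -1], [0.0022, -0.0007, -0.0011, -0.26, -1], [0.0022, -0.0007, -0.0011, -0.33, -1], [0.0022, -0.0007, -0.0011, -0.4, -1], [0.0022, -0.0007, -0.0011, -0.47, -1], [0.0022, -0.0007, -0.0011, -0.54, -1], [0.0022, -0.0007, -0.0011, -0.6, -1]]}}

```text
time: 4.8
ee_pos: [0.5178, -0.1318, 0.1518]
tcp_rot: [65.9, 89.5, -43.6]
wrist_force: [-4.4, -2.1, 13.7]
opening: 0.0171
```

```bash
cat > st.py <<'E'
from h import *
from workcell import bot
o=bot.get_obs();R=rot(o);print(o["time"],o["ee_pos"],"press along",-(o["ee_pos"]-[0.5152,-0.1367,0.1607])@n,"op",o["opening"],o["wrist_force"].round(1),"Fn",o["wrist_force"]@n,"tq",o["torque"].round(2),"tq_x",(o["torque"]@R).round(2))
y=np.degrees(np.arctan2(R[1,1],R[0,1]));print("yaw_y",y,"cw psi from uphill",(-22.49-y),"q",o["q"].round(1),"-n tool",(-n@R).round(3))
E
python3 st.py
```

```text
4.8 [ 0.51782915 -0.13180293  0.15182084] press along 0.010454845062568902 op 0.017052195800427834 [-4.4 -2.1 13.7] Fn 13.71780371252754 tq [-0.42  0.53 -0.32] tq_x [ 0.32 -0.58 -0.36]
yaw_y -19.469624281783567 cw psi from uphill -3.0203757182164317 q [-14.1   1.5  -2.4  85.7  -0.2  95.3] -n tool [ 0.864  0.02  -0.502]
```

Emit:
{"name": "apply_moves", "arguments": {"commands": [[0.002, 0, -0.0012, -0.06, -1], [0.002, 0, -0.0012, -0.12, -1], [0.002, 0, -0.0012, -0.18, -1], [0.002, 0, -0.0012, -0.24, -1], [0.002, 0, -0.0012, -0.3, -1], [0.002, 0, -0.0012, -0.3, -1]]}}

```text
time: 5.4
ee_pos: [0.5195, -0.1317, 0.1517]
tcp_rot: [54.7, 89.2, -37.6]
wrist_force: [-1.7, -2.4, 9.7]
opening: 0.017
```

```bash
python3 st.py; python3 look.py w4
```

```text
5.4 [ 0.51948936 -0.13165495  0.1516635 ] press along 0.01097721373926219 op 0.01695056358752263 [-1.7 -2.4  9.7] Fn 9.851760768805946 tq [-0.63 -1.33 -0.88] tq_x [ 0.88 -0.58  1.35]
yaw_y -2.273922484113075 cw psi from uphill -20.216077515886923 q [-14.1   1.4  -2.4  85.4  -0.3  78.2] -n tool [ 0.864  0.163 -0.476]
t 5.4 pos [ 0.5195 -0.1317  0.1517] q [-14.1   1.4  -2.4  85.4  -0.3  78.2] op 0.01695056358752263 F [-1.7 -2.4  9.7] yaw_y -2.27
[{'rect': [169.4, 127.0, 346.7, 298.1], 'confidence': 0.75}] [{'rect': [268.5, 133.1, 318.0, 193.4], 'confidence': 0.73}]
1836 rect ((-3.2946434020996094, 13.567496299743652), (31.611661911010742, 55.59494400024414), 69.43414306640625) mean [-0.0038  0.0217] cw from uphill 64.99 top h 0.0641
grip point [ 0.5239 -0.1235  0.1794]
grip in tool frame from TCP [-0.0278  0.0043 -0.0081]
```

View pics/w4.png

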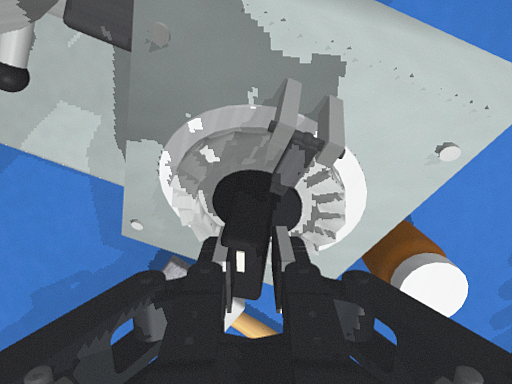

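```bash
cat > top.py <<'E'
import sys
from look import *
def top(name,hc):
    d,A,o=look(name);x,y,h=(A-c)@lat,(A-c)@us,(A-c)@n
    m=(abs(h-hc)<.005)&(np.hypot(x,y+.006)<.03)&(d["frame"].max(-1)<110)
    g=np.zeros((384,512,3),np.uint8);G=np.full((240,240,3),255,np.uint8)
    for a,b,z,col in zip(x[m],y[m],h[m],d["frame"][m]):
        G[int(np.clip(120-(b+.006)*4000,0,239)),int(np.clip(120-a*4000,0,239))]=np.clip(col.astype(int)*1+[0,0,0],0,255) if abs(z-hc)<.0025 else (0,0,255) if z>hc else (255,160,0)
    # white mark
    wm=(d["frame"].min(-1)>150)&(h>.04)&(h<.065)&(np.hypot(x,y+.006)<.03)
    print("mark",wm.sum(),np.median(x[wm]),np.median(y[wm]),np.median(h[wm]))
    cv2.imwrite(f"pics/{name}_t.png",np.hstack([cv2.resize(G,(480,480),interpolation=0)]))
top(sys.argv[1],float(sys.argv[2]))
E
python3 top.py w5 .05
```

```text
t 5.55 pos [ 0.5195 -0.1317  0.1517] q [-14.1   1.4  -2.4  85.4  -0.3  78.3] op 0.017740681279958054 F [-0.7 -1.7  9.3] yaw_y -2.39
[{'rect': [170.1, 124.1, 345.8, 299.0], 'confidence': 0.96}] [{'rect': [267.8, 133.2, 316.8, 193.5], 'confidence': 0.55}]
1854 rect ((-0.7643775939941406, 19.71413803100586), (40.40066146850586, 42.5682373046875), 29.250226974487305) mean [-0.0038  0.0218] cw from uphill 65.23 top h 0.0641
grip point [ 0.5236 -0.1177  0.1825]
grip in tool frame from TCP [-0.0309  0.0038 -0.0139]
mark 213 0.004651508613756254 0.007088863437915257 0.05097884659710236
```

View pics/w5_t.png

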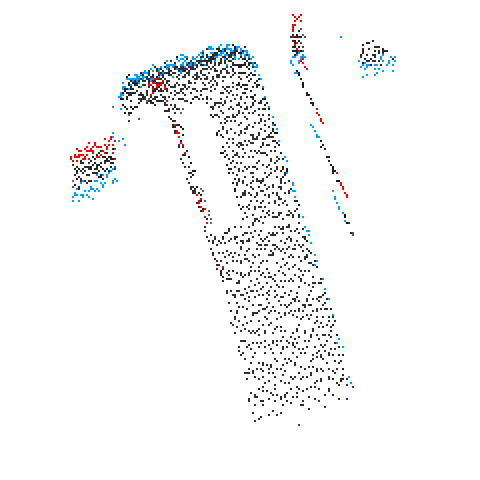

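Emit:
{"name": "apply_moves", "arguments": {"commands": [[0.002, 0.0004, -0.0012, -0.04, -1], [0.002, 0.0004, -0.0012, -0.08, -1], [0.002, 0.0004, -0.0012, -0.1, -1], [0.002, 0.0004, -0.0012, -0.1, -1]]}}

```text
time: 6.1
ee_pos: [0.5206, -0.1317, 0.1517]
tcp_rot: [49.1, 89.0, -37.6]
wrist_force: [-6.0, -3.8, 12.6]
opening: 0.017
```

```bash
cat > ang.py <<'E'
import sys
from h import *
import cv2
from workcell import bot,cams
def ang(hc,g):
    o=bot.get_obs();R=rot(o);T=np.eye(4);T[:3,:3]=R;T[:3,3]=o["ee_pos"]
    d=cams.camera("wrist");A=cloud(d,T@d["mount"]);cv2.imwrite("pics/last.png",d["frame"])
    x,y,h=-(A-c)@lat,(A-c)@us+.0062,(A-c)@n;f=d["frame"];
    m=(d["depth"]>0)&(abs(h-hc)<.006)&(np.hypot(x,y)<.028)&((f.max(-1)<110)|(f.min(-1)>150))
    x,y,h=x[m],y[m],h[m];cx=0
    for i in range(15):
        s,k=np.sin(np.radians(g)),np.cos(np.radians(g))
        p=x*k-y*s;q=x*s+y*k;w=abs(p-cx)<.0105
        hm=np.median(h[w]);w&=abs(h-hm)<.002
        # edges by bins along q
        e=[(qq,np.percentile(p[w&(abs(q-qq)<.003)],[4,96])) for qq in np.arange(-.02,.021,.004) if (w&(abs(q-qq)<.003)).sum()>15]
        Q=np.array([a for a,_ in e]);E=np.array([b for _,b in e])
        sl=[np.polyfit(Q,E[:,j],1)[0] for j in(0,1)];cx=np.median(E.mean(1))
        g+=np.degrees(np.arctan(np.mean(sl)))*.7
    print("phi cw %.2f  edge slopes %s width %.4f cx %.4f top_h %.4f N %d"%(g,np.degrees(sl).round(2),np.median(np.ptp(E,axis=1)),cx,hm,w.sum()))
ang(float(sys.argv[1]),float(sys.argv[2]))
E
python3 ang.py .05 -16;python3 st.py
```

```text
phi cw -23.91  edge slopes [-2.11  1.57] width 0.0095 cx 0.0028 top_h 0.0498 N 1610
6.15 [ 0.52063695 -0.13172417  0.15174484] press along 0.011094448980321565 op 0.017539661116280532 [-6.5 -3.  12.5] Fn 13.461829314260743 tq [-0.77 -0.83 -1.12] tq_x [ 1.12 -0.83  0.77]
yaw_y 3.2006017602393726 cw psi from uphill -25.69060176023937 q [-14.    1.4  -2.5  85.2  -0.4  72.8] -n tool [ 0.864  0.205 -0.461]
```

```bash
cat > ang.py <<'E'
import sys
from h import *
import cv2
from workcell import bot,cams
def ang(hc,name):
    o=bot.get_obs();R=rot(o);T=np.eye(4);T[:3,:3]=R;T[:3,3]=o["ee_pos"]
    d=cams.camera("wrist");A=cloud(d,T@d["mount"]);cv2.imwrite(f"pics/{name}.png",d["frame"])
    x,y,h=-(A-c)@lat,(A-c)@us+.0062,(A-c)@n;f=d["frame"]
    m=(d["depth"]>0)&(abs(h-hc)<.0025)&(np.hypot(x,y)<.03)
    G=np.zeros((140,140),np.uint8);G[(70-y[m]*2000).astype(int),(70+x[m]*2000).astype(int)]=255
    G=cv2.morphologyEx(G,cv2.MORPH_CLOSE,np.ones((3,3)));G=cv2.morphologyEx(G,cv2.MORPH_OPEN,cv2.getStructuringElement(2,(7,7)))
    k,L,S,C=cv2.connectedComponentsWithStats(G);i=1+np.argmax(S[1:,4])
    b=np.argwhere(L==i)[:,::-1].astype(np.float32);r=cv2.minAreaRect(b)
    w=np.linalg.svd(b-b.mean(0),full_matrices=False)[2][0];w*=-np.sign(w[1])
    bx=cv2.boxPoints(r);e=max([bx[1]-bx[0],bx[2]-bx[1]],key=np.linalg.norm);e=e*-np.sign(e[1])
    print("phi pca %.2f rect %.2f size %s ctr %s N %d"%(np.degrees(np.arctan2(w[0],-w[1])),np.degrees(np.arctan2(e[0],-e[1])),np.round(np.array(r[1])/2,1),(b.mean(0)/2-35).round(1),len(b)))
    wm=(d["frame"].min(-1)>150)&(abs(h-hc)<.006)&(np.hypot(x,y)<.025);print("mark",wm.sum(),np.median(x[wm]),np.median(y[wm]))
    I=cv2.cvtColor(G,8);cv2.drawContours(I,[bx.astype(int)],0,(0,0,255),1);cv2.imwrite(f"pics/{name}_t.png",np.hstack([cv2.resize(I,(300,300)),cv2.resize(f,(400,300))]))
ang(float(sys.argv[1]),sys.argv[2])
E
python3 ang.py .05 w6
```

```text
phi pca -25.74 rect -26.57 size [46.5 17.2] ctr [ 1.1 -3.4] N 2023
mark 154 -0.005109085361988999 0.011141741976035185
```

View pics/w6_t.png

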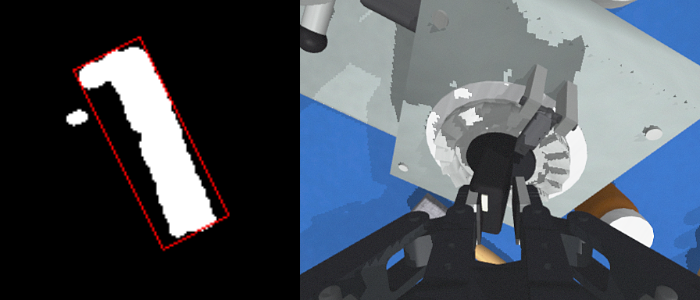

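Emit:
{"name": "apply_moves", "arguments": {"commands": [[0.002, 0.0004, -0.0012, -0.05, -1], [0.002, 0.0004, -0.0012, -0.1, -1], [0.002, 0.0004, -0.0012, -0.14, -1], [0.002, 0.0004, -0.0012, -0.14, -1]]}}

```text
time: 6.6
ee_pos: [0.521, -0.1311, 0.1514]
tcp_rot: [42.1, 88.9, -36.7]
wrist_force: [-9.3, -0.8, 12.7]
opening: 0.0176
```

```bash
cat >> ang.py <<'E'
E
python3 - <<'E'
s=open('ang.py').read()
s=s.replace('    I=cv2','''    Z=[(j,np.where(L[j]==i)[0].max(),np.where(L[j]==i)[0].min()) for j in range(30,106) if (L[j]==i).sum()>8]
    Z=np.array(Z);u=Z[(Z[:,0]>Z[0,0]+8)&(Z[:,0]<Z[-1,0]-10)]
    print("right edge phi %.2f left %.2f"%tuple(-np.degrees(np.arctan(np.polyfit(u[:,0],u[:,q],1)[0])) for q in(1,2)))
    I=cv2''',1)
open('ang.py','w').write(s)
E
python3 ang.py .05 w7;python3 st.py
```

```text
phi pca -33.11 rect -38.77 size [47.1 16.5] ctr [ 0.7 -4.2] N 1859
mark 109 -0.006225609212794322 0.0115695375573227
right edge phi -28.39 left -37.10
6.65 [ 0.52094653 -0.1310728   0.15146685] press along 0.011695358676826032 op 0.017033593135763334 [-9.5 -1.  12.6] Fn 13.18710905855366 tq [ 0.07 -0.26 -1.14] tq_x [ 1.15 -0.    0.25]
yaw_y 11.096800894806538 cw psi from uphill -33.58680089480654 q [-13.9   1.3  -2.6  85.   -0.4  65. ] -n tool [ 0.863  0.265 -0.429]
```

Emit:
{"name": "apply_moves", "arguments": {"commands": [[0.0014, -0.0008, -0.0008, -0.06, -1], [0.0014, -0.0012, -0.0008, -0.12, -1], [0.0014, -0.0012, -0.0008, -0.18, -1], [0.0014, -0.0012, -0.0008, -0.24, -1], [0.0014, -0.0012, -0.0008, -0.3, -1], [0.0014, -0.0012, -0.0008, -0.3, -1]]}}

```text
time: 7.25
ee_pos: [0.5214, -0.1315, 0.1523]
tcp_rot: [30.6, 88.5, -31.3]
wrist_force: [-1.4, -1.4, 10.9]
opening: 0.0171
```

```bash
python3 ang.py .05 w8;python3 st.py
```

```text
phi pca -50.13 rect -41.19 size [46.7 17.2] ctr [-2.3 -6.4] N 1681
mark 69 -0.011432019603261064 0.012086200501179093
right edge phi -40.41 left -58.34
7.3 [ 0.52141008 -0.1314641   0.15230855] press along 0.010874409723523938 op 0.01699392591044959 [-1.5 -2.  11. ] Fn 10.706517556729484 tq [ 0.03 -2.34 -2.52] tq_x [ 2.55 -1.11  2.02]
yaw_y 28.064247605802144 cw psi from uphill -50.554247605802146 q [-13.9   1.   -2.9  84.8  -0.4  48. ] -n tool [ 0.864  0.375 -0.337]
```

View pics/w8_t.png

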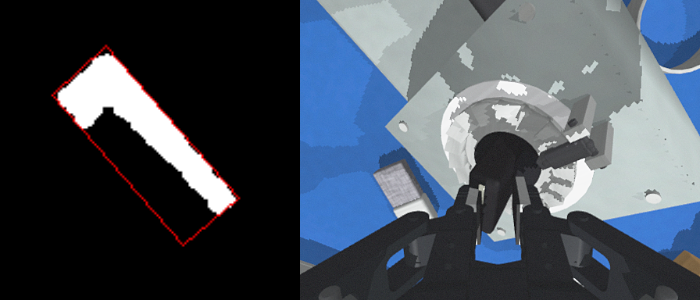

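Emit:
{"name": "apply_moves", "arguments": {"commands": [[0.002, 0, -0.0008, -0.05, -1], [0.002, 0, -0.0008, -0.1, -1], [0.002, 0, -0.0008, -0.1, -1]]}}

```text
time: 7.6
ee_pos: [0.5208, -0.1333, 0.1529]
tcp_rot: [18.4, 88.3, -38.0]
wrist_force: [-12.1, -10.2, 18.3]
opening: 0.0178
```

```bash
python3 ang.py .05 w9;python3 st.py
```

```text
phi pca -51.49 rect -42.51 size [47.1 17. ] ctr [-3.  -6.2] N 1898
mark 143 -0.009308248885192657 0.009633764775667927
right edge phi -40.87 left -57.28
7.65 [ 0.52069958 -0.13328095  0.15283232] press along 0.00944546919554425 op 0.01767595688627887 [-10.8  -9.6  18.5] Fn 22.511337862215033 tq [-1.89  1.07 -2.11] tq_x [ 2.05 -1.   -1.99]
yaw_y 33.518264816253044 cw psi from uphill -56.008264816253046 q [-14.    0.8  -3.   84.6  -0.7  42.5] -n tool [ 0.862  0.406 -0.304]
```

Emit:
{"name": "apply_moves", "arguments": {"commands": [[-0.002, -0.001, 0.0007, -0.02, -1], [-0.0045, -0.002, 0.0016, -0.02, -1], [-0.007, -0.0032, 0.0024, -0.02, -1], [-0.009, -0.0042, 0.0031, -0.01, -1], [-0.009, -0.0042, 0.0031, 0, -0.7], [-0.009, -0.0042, 0.0031, 0, -0.5], [-0.009, -0.0042, 0.0031, 0, -0.3], [-0.009, -0.0042, 0.0031, 0, -0.2], [-0.009, -0.0042, 0.0031, 0, -0.2]]}}

```text
time: 8.55
ee_pos: [0.5178, -0.1379, 0.161]
tcp_rot: [15.1, 88.4, -41.3]
wrist_force: [-5.6, 0.1, -1.5]
opening: 0.0343
```

```bash
python3 ang.py .06 w10;python3 st.py
```

```text
phi pca -39.75 rect -38.83 size [47.1 19.5] ctr [-1.6 -0.9] N 3127
mark 183 -0.008433016227137663 0.008837756708300254
right edge phi -38.93 left -34.66
8.6 [ 0.51787133 -0.13794079  0.16102153] press along -0.00034038938225709286 op 0.034062314388077025 [-5.3  0.6 -1.6] Fn -0.6368599727420948 tq [ 0.13  1.22 -0.09] tq_x [ 0.07  0.78 -0.94]
yaw_y 33.54806149186499 cw psi from uphill -56.038061491864994 q [-14.5   0.7  -2.2  85.7  -0.7  41.9] -n tool [ 0.861  0.408 -0.303]
```

View pics/w10_t.png

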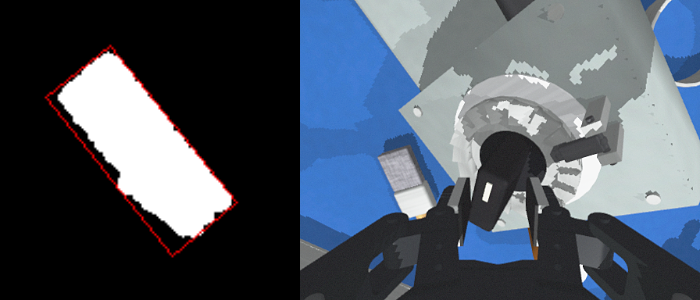

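Emit:
{"name": "apply_moves", "arguments": {"commands": [[-0.02, 0, 0, 0, -0.2], [-0.05, 0, 0, 0, -0.2], [-0.1, 0, 0, 0.12, -0.2], [-0.13, 0, 0, 0.24, -0.2], [-0.13, 0, 0, 0.35, -0.2], [-0.13, 0, 0, 0.35, -0.2], [-0.13, 0, 0, 0.35, -0.2]]}}

```text
time: 9.3
ee_pos: [0.5153, -0.1355, 0.2903]
tcp_rot: [34.4, 88.4, -41.9]
wrist_force: [-0.1, 0.9, -0.9]
opening: 0.0341
```

```bash
python3 ang.py .06 w11;python3 look.py w11b; python3 st.py
```

```text
phi pca -43.75 rect -39.43 size [44.1 16.3] ctr [-2.1 -4. ] N 1832
mark 60 -0.007951747280969375 0.00834728642466178
right edge phi -40.86 left -47.32
t 9.35 pos [ 0.5151 -0.1355  0.29  ] q [-14.3   2.9  14.5 100.2  -0.7  62. ] op 0.03399819747643564 F [-0.1  0.3 -0.6] yaw_y 13.69
[{'rect': [212.9, 109.4, 308.7, 207.8], 'confidence': 0.69}] [{'rect': [275.7, 116.5, 304.0, 142.5], 'confidence': 0.95}]
901 rect ((0.3964872360229492, -5.805643081665039), (47.98528289794922, 17.85537338256836), 49.62723922729492) mean [ 0.0011 -0.0034] cw from uphill -39.61 top h 0.0596
grip point [ 0.5149 -0.1356  0.1659]
grip in tool frame from TCP [ 0.1241 -0.0021 -0.0028]
9.5 [ 0.51493634 -0.13546835  0.2902167 ] press along -0.11164100474508361 op 0.03445679334893346 [-0.2  0.4  0.1] Fn -0.05478874598189412 tq [-0.01  0.    0.03] tq_x [-0.03 -0.01 -0.  ]
yaw_y 13.59338703106224 cw psi from uphill -36.08338703106224 q [-14.3   2.9  14.5 100.2  -0.7  62.1] -n tool [ 0.861  0.281 -0.424]
```

View pics/w11_t.png

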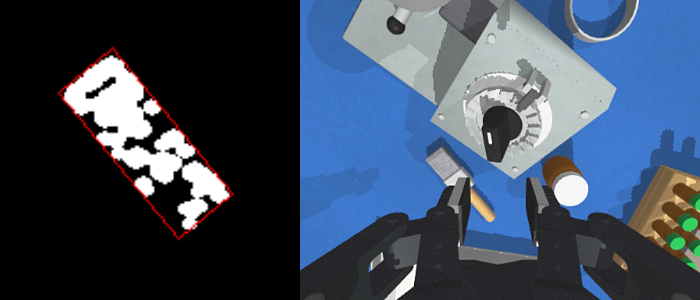

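Emit:
{"name": "apply_moves", "arguments": {"commands": [[0.04, -0.002, -0.0028, 0, -0.2], [0.08, -0.002, -0.0028, 0, -0.2], [0.11, -0.002, -0.0028, 0, -0.2], [0.122, -0.002, -0.0028, 0, -0.2], [0.131, -0.002, -0.0028, 0, -0.2], [0.131, -0.002, -0.0028, 0, -0.5], [0.131, -0.002, -0.0028, 0, -0.7], [0.131, -0.002, -0.0028, 0, -0.85], [0.131, -0.002, -0.0028, 0, -1], [0.131, -0.002, -0.0028, 0, -1], [0.131, -0.002, -0.0028, 0, -1]]}}

```text
time: 10.6
ee_pos: [0.5149, -0.1354, 0.1598]
tcp_rot: [34.6, 88.5, -41.8]
wrist_force: [-6.7, 1.9, -3.6]
opening: 0.0211
```

```bash
python3 ang.py .06 w12;python3 st.py
```

```text
phi pca -35.11 rect -36.03 size [46.2 17.2] ctr [-0.8 -1.9] N 2733
mark 168 -0.007611960883423219 0.009393923962257227
right edge phi -34.67 left -36.96
10.65 [ 0.51487931 -0.13546398  0.15982678] press along 0.0012658494742756998 op 0.02099521033257774 [-5.8  1.9 -3. ] Fn -2.3673310375409784 tq [ 0.47  0.41 -0.27] tq_x [ 0.27  0.55 -0.29]
yaw_y 13.592864022817839 cw psi from uphill -36.08286402281784 q [-14.4   0.3  -2.7  85.6  -0.7  62.1] -n tool [ 0.861  0.281 -0.423]
```

Emit:
{"name": "apply_moves", "arguments": {"commands": [[0.003, 0.001, -0.0015, 0, -1], [0.006, 0.002, -0.003, 0, -1], [0.009, 0.003, -0.0045, 0, -1], [0.011, 0.0036, -0.0054, 0, -1], [0.011, 0.0036, -0.0054, 0, -1], [0.011, 0.0036, -0.0054, -0.06, -1], [0.011, 0.0036, -0.0054, -0.12, -1], [0.011, 0.0036, -0.0054, -0.12, -1]], "newtons": 50}}

```text
time: 11.45
ee_pos: [0.5181, -0.131, 0.1512]
tcp_rot: [27.6, 88.2, -41.9]
wrist_force: [-6.7, -5.3, 4.0]
opening: 0.0207
```

```bash
python3 ang.py .05 w13;python3 st.py
```

```text
phi pca -41.66 rect -41.19 size [46.7 17.3] ctr [-0.4 -2.3] N 2513
mark 172 -0.008211388722693334 0.008484499038944803
right edge phi -39.44 left -45.68
11.5 [ 0.51811305 -0.13096961  0.15119502] press along 0.011436116696460698 op 0.020727966345995396 [-7.  -4.7  4.2] Fn 7.1505375711812 tq [-0.88  0.03 -0.91] tq_x [ 0.89 -0.83 -0.36]
yaw_y 20.379739945481607 cw psi from uphill -42.869739945481605 q [-13.7   0.3  -3.6  84.4  -0.9  55.9] -n tool [ 0.86   0.327 -0.391]
```

Emit:
{"name": "apply_moves", "arguments": {"commands": [[0.0017, 0.0006, -0.0008, -0.06, -1], [0.0022, 0.0008, -0.001, -0.12, -1], [0.0022, 0.0008, -0.001, -0.16, -1], [0.0022, 0.0008, -0.001, -0.16, -1]]}}

```text
time: 11.9
ee_pos: [0.5196, -0.1319, 0.1514]
tcp_rot: [18.0, 87.9, -42.7]
wrist_force: [-3.7, -7.2, 4.1]
opening: 0.0203
```

```bash
python3 ang.py .05 w14;python3 st.py
```

```text
phi pca -47.47 rect -45.00 size [47. 17.] ctr [-1.7 -4.5] N 2231
mark 160 -0.008789713964152727 0.009130053870379962
right edge phi -40.85 left -52.84
11.95 [ 0.51957675 -0.1318677   0.15141289] press along 0.011112681691173824 op 0.020725399798071593 [-3.6 -7.7  3.3] Fn 7.0925892803104515 tq [-1.48 -0.23 -2.24] tq_x [ 2.2  -1.43 -0.6 ]
yaw_y 29.307912475752754 cw psi from uphill -51.79791247575275 q [-13.7   0.3  -3.7  84.2  -1.   47. ] -n tool [ 0.859  0.383 -0.34 ]
```

Emit:
{"name": "apply_moves", "arguments": {"commands": [[0.001, 0.0003, -0.0004, 0.06, -1], [-0.002, -0.001, 0.001, 0.08, -1], [-0.005, -0.002, 0.002, 0.08, -1], [-0.008, -0.0034, 0.003, 0.08, -1], [-0.009, -0.004, 0.0034, 0.08, -1], [-0.009, -0.004, 0.0034, 0.08, -0.7], [-0.009, -0.004, 0.0034, 0.08, -0.45], [-0.009, -0.004, 0.0034, 0.1, -0.25], [-0.009, -0.004, 0.0034, 0.16, -0.2], [-0.009, -0.004, 0.0034, 0.16, -0.2]]}}

```text
time: 12.95
ee_pos: [0.5185, -0.1368, 0.1619]
tcp_rot: [29.1, 87.7, -40.8]
wrist_force: [-0.5, 0.7, 0.1]
opening: 0.0341
```

```bash
python3 ang.py .06 w15;python3 st.py
```

```text
phi pca -40.66 rect -39.69 size [46.5 20.1] ctr [-1.8 -0.9] N 3239
mark 166 -0.008327080465959234 0.008894022513801213
right edge phi -38.99 left -35.19
13.0 [ 0.51832008 -0.13677362  0.16169067] press along -0.00029474428744153487 op 0.033873078804712686 [-0.6  0.2  0.2] Fn 0.23438837398046575 tq [-0.03  0.02  0.03] tq_x [-0.04 -0.02 -0.03]
yaw_y 20.214512791490336 cw psi from uphill -42.70451279149033 q [-14.2   0.1  -2.7  85.2  -1.   55.5] -n tool [ 0.859  0.323 -0.397]
```

View pics/w15.png

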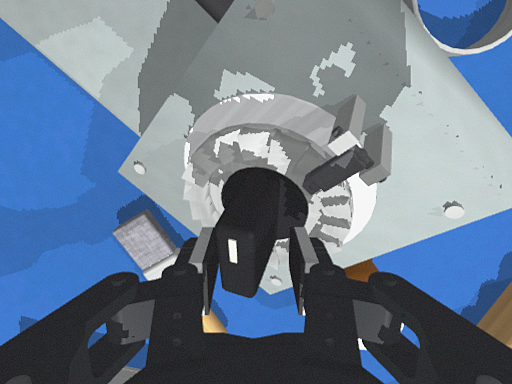

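Emit:
{"name": "apply_moves", "arguments": {"commands": [[0.001, -0.0027, -0.0025, 0, -0.2], [0.001, -0.0027, -0.0025, 0, -0.4], [0.001, -0.0027, -0.0025, 0, -0.7], [0.001, -0.0027, -0.0025, 0, -0.85], [0.001, -0.0027, -0.0025, 0, -1], [0.001, -0.0027, -0.0025, 0, -1], [0.001, -0.0027, -0.0025, 0, -1]], "newtons": 40}}

```text
time: 13.7
ee_pos: [0.5142, -0.1355, 0.1609]
tcp_rot: [27.4, 87.8, -42.4]
wrist_force: [-5.8, -1.0, 3.0]
opening: 0.0212
```

```bash
python3 ang.py .06 w16;python3 st.py
```

```text
phi pca -39.80 rect -41.19 size [46.  17.4] ctr [-0.9 -0.9] N 2778
mark 167 -0.008551267386677563 0.00862014703918268
right edge phi -39.53 left -40.11
13.75 [ 0.51423145 -0.13554228  0.16089362] press along 0.0001818127764525527 op 0.021420707830525812 [-6.9 -0.7  3.7] Fn 4.821737517684231 tq [ 0.02  0.91 -0.16] tq_x [ 0.14  0.32 -0.85]
yaw_y 20.226406680047955 cw psi from uphill -42.71640668004795 q [-14.2  -0.4  -3.3  85.1  -1.1  55.6] -n tool [ 0.859  0.324 -0.397]
```

Emit:
{"name": "apply_moves", "arguments": {"commands": [[-0.001, -0.0004, 0.0005, 0.05, -1], [-0.001, -0.0004, 0.0005, 0.1, -1], [-0.001, -0.0004, 0.0005, 0.15, -1], [-0.001, -0.0004, 0.0005, 0.2, -1], [-0.001, -0.0004, 0.0005, 0.25, -1], [-0.001, -0.0004, 0.0005, 0.3, -1], [-0.001, -0.0004, 0.0005, 0.3, -1]]}}

```text
time: 14.45
ee_pos: [0.5142, -0.1364, 0.1625]
tcp_rot: [45.0, 87.7, -42.0]
wrist_force: [-1.6, -2.5, 2.6]
opening: 0.019
```

```bash
python3 ang.py .06 w17;python3 st.py
```

```text
phi pca -25.52 rect -29.05 size [45.6 21.5] ctr [-1.4 -1.4] N 2866
mark 156 -0.0056929016861593275 0.010739979254281246
right edge phi -25.39 left -30.53
14.5 [ 0.51424996 -0.13639824  0.16245723] press along -0.0015641591324323807 op 0.018824205101984487 [-1.2 -1.3  3. ] Fn 3.4702798736445626 tq [-0.33 -0.19 -0.08] tq_x [ 0.08 -0.34  0.17]
yaw_y 3.1060554946148753 cw psi from uphill -25.596055494614873 q [-14.3  -0.4  -3.2  85.2  -1.1  72.6] -n tool [ 0.859  0.191 -0.476]
```

Emit:
{"name": "apply_moves", "arguments": {"commands": [[-0.0005, 0, 0.0003, 0.05, -1], [-0.0005, 0, 0.0003, 0.1, -1], [-0.0005, 0, 0.0003, 0.14, -1], [-0.0005, 0, 0.0003, 0.14, -1]]}}

```text
time: 14.9
ee_pos: [0.5142, -0.137, 0.1632]
tcp_rot: [52.5, 87.7, -42.4]
wrist_force: [-2.0, -2.6, 2.6]
opening: 0.018
```

```bash
python3 ang.py .06 w18;python3 st.py
```

```text
phi pca -18.81 rect -18.00 size [45.8 22.1] ctr [-1.1 -1.5] N 2976
mark 151 -0.004332796040128647 0.011377236150599056
right edge phi -16.69 left -22.20
14.95 [ 0.51423185 -0.13697449  0.16320659] press along -0.002482781430241851 op 0.017819183903688262 [-2.8 -2.9  3.7] Fn 5.108501675836766 tq [-0.5   0.2  -0.13] tq_x [ 0.11 -0.52 -0.16]
yaw_y -4.813229087048819 cw psi from uphill -17.67677091295118 q [-14.3  -0.4  -3.1  85.3  -1.1  80.5] -n tool [ 0.858  0.124 -0.498]
```

Emit:
{"name": "apply_moves", "arguments": {"commands": [[0, 0, 0, 0, -0.8], [0, 0, 0, 0, -0.5], [0, 0, 0, 0, -0.3], [0, 0, 0, 0, -0.2], [-0.05, 0, 0, 0, -0.2], [-0.1, 0, 0, 0, -0.2], [-0.125, 0, 0, 0, -0.2], [-0.125, 0, 0, 0, -0.2]]}}

```text
time: 15.75
ee_pos: [0.5115, -0.1335, 0.2924]
tcp_rot: [56.4, 87.3, -38.4]
wrist_force: [0.5, 0.6, -0.2]
opening: 0.0343
```

```bash
python3 look.py w19;python3 ang.py .06 w19b;python3 st.py
```

```text
t 15.75 pos [ 0.5115 -0.1335  0.2924] q [-14.    1.4  13.1  99.4  -1.1  80.7] op 0.034302655259007116 F [ 0.5  0.6 -0.2] yaw_y -4.78
[{'rect': [206.0, 110.6, 304.1, 208.7], 'confidence': 0.91}] [{'rect': [263.2, 105.5, 283.1, 136.0], 'confidence': 0.61}]
836 rect ((0.668217658996582, -5.748331069946289), (47.919925689697266, 17.97402000427246), 72.71363067626953) mean [ 0.0009 -0.0029] cw from uphill -16.77 top h 0.0597
grip point [ 0.5146 -0.1355  0.166 ]
grip in tool frame from TCP [ 0.1264 -0.0016 -0.0016]
phi pca -27.91 rect -14.04 size [25.1 17.3] ctr [ -3.5 -12.3] N 1125
mark 55 -0.003957851254570685 0.009789215045674331
right edge phi -12.73 left -24.94
15.95 [ 0.51027756 -0.1333925   0.28675188] press along -0.1085731786740259 op 0.03467530859542319 [-0.1  0.1  0.6] Fn 0.4784509474177503 tq [0.02 0.04 0.01] tq_x [-0.01  0.02 -0.04]
yaw_y -4.800643441227688 cw psi from uphill -17.68935655877231 q [-14.1   1.5  12.6  99.2  -1.1  80.8] -n tool [ 0.858  0.126 -0.498]
```

```bash
python3 - <<'E'
from h import *
from workcell import bot
o=bot.get_obs();R=rot(o);print(o["ee_pos"],((np.array([.5147,-.1355,.1595])-o["ee_pos"])@R).round(4),R[:,0].round(3),o["qd"].round(1))
E
```

```text
[ 0.51027756 -0.1333925   0.28675188] [ 0.1273  0.0007 -0.0014] [ 0.028 -0.027 -0.999] [ 0.   0.1 -0.5  0.2 -0.  -0. ]
```

Emit:
{"name": "apply_moves", "arguments": {"commands": [[0.04, 0.0007, -0.0014, 0, -0.2], [0.08, 0.0007, -0.0014, 0, -0.2], [0.11, 0.0007, -0.0014, 0, -0.2], [0.12, 0.0007, -0.0014, 0, -0.2], [0.127, 0.0007, -0.0014, 0, -0.2], [0.127, 0.0007, -0.0014, 0, -0.5], [0.127, 0.0007, -0.0014, 0, -0.7], [0.127, 0.0007, -0.0014, 0, -0.85], [0.127, 0.0007, -0.0014, 0, -1], [0.127, 0.0007, -0.0014, 0, -1], [0.127, 0.0007, -0.0014, 0, -1]]}}

```text
time: 17.05
ee_pos: [0.5149, -0.1355, 0.1603]
tcp_rot: [52.0, 87.7, -42.9]
wrist_force: [-0.4, 0.3, -2.8]
opening: 0.0184
```

```bash
python3 ang.py .06 w20;python3 st.py
```

```text
phi pca -17.06 rect -20.89 size [46.2 19.7] ctr [-0.7 -1.8] N 2959
mark 155 -0.003999639313417333 0.011224653033842263
right edge phi -16.38 left -16.79
17.1 [ 0.51491823 -0.13551812  0.16032669] press along 0.0008153748222359486 op 0.01810882642194931 [-1.2  0.6 -3.1] Fn -2.752454320167205 tq [ 0.1  -0.25 -0.15] tq_x [0.16 0.11 0.24]
yaw_y -4.801304993151822 cw psi from uphill -17.688695006848178 q [-14.2  -0.3  -3.3  85.   -1.1  80.6] -n tool [ 0.858  0.125 -0.498]
```

Emit:
{"name": "apply_moves", "arguments": {"commands": [[0, 0, 0, 0.05, -1], [0, 0, 0, 0.1, -1], [0, 0, 0, 0.15, -1], [0, 0, 0, 0.2, -1], [0, 0, 0, 0.25, -1], [0, 0, 0, 0.3, -1], [0, 0, 0, 0.3, -1]]}}

```text
time: 17.8
ee_pos: [0.5143, -0.1354, 0.161]
tcp_rot: [68.6, 87.8, -43.5]
wrist_force: [-5.6, 0.3, 3.8]
opening: 0.0167
```

```bash
python3 ang.py .06 w21;python3 st.py
```

```text
phi pca -2.85 rect -0.00 size [46.5 30. ] ctr [-1.1 -2.4] N 3211
mark 104 -0.0010182728994438484 0.012138449300542687
right edge phi -2.03 left -3.17
17.85 [ 0.5143369  -0.13538377  0.16096919] press along 0.00020977705315019737 op 0.017421870575039966 [-4.2  2.2  3.5] Fn 2.819870309171171 tq [0.62 1.43 0.31] tq_x [-0.33  0.05 -1.56]
yaw_y -21.973693549380748 cw psi from uphill -0.5163064506192505 q [-14.2  -0.4  -3.3  85.1  -1.1  97.8] -n tool [ 0.858 -0.027 -0.512]
```

Emit:
{"name": "apply_moves", "arguments": {"commands": [[0, 0, 0, 0.04, -1], [0, 0, 0, 0.075, -1], [0, 0, 0, 0.075, -1]]}}

```text
time: 18.15
ee_pos: [0.5138, -0.1354, 0.1614]
tcp_rot: [71.9, 87.8, -44.3]
wrist_force: [-5.0, -0.3, 3.6]
opening: 0.0174
```

```bash
python3 ang.py .06 w22;python3 st.py
```

```text
phi pca 2.58 rect 7.73 size [20.5 47.1] ctr [-1.2 -1.8] N 2851
mark 112 -0.0002353088914697196 0.013368944601178568
right edge phi 2.18 left 1.06
18.2 [ 0.51376073 -0.13540179  0.16133785] press along -0.00022808084323154714 op 0.0172436010101823 [-5.1 -0.1  4.1] Fn 4.533517873515725 tq [0.49 1.81 0.4 ] tq_x [-0.44 -0.34 -1.84]
yaw_y -26.215333673308574 cw psi from uphill 3.725333673308576 q [-14.2  -0.4  -3.3  85.2  -1.1 102. ] -n tool [ 0.858 -0.064 -0.509]
```

Emit:
{"name": "apply_moves", "arguments": {"commands": [[0, 0, 0, 0, -0.8], [0, 0, 0, 0, -0.5], [0, 0, 0, 0, -0.3], [0, 0, 0, 0, -0.2], [-0.05, 0, 0, 0, -0.2], [-0.1, 0, 0, 0, -0.2], [-0.125, 0, 0, 0, -0.2], [-0.125, 0, 0, 0, -0.2], [-0.125, 0, 0, 0, -0.2]]}}

```text
time: 19.1
ee_pos: [0.5107, -0.1321, 0.2865]
tcp_rot: [72.8, 87.7, -43.5]
wrist_force: [0.7, -0.4, 0.1]
opening: 0.0344
```

```bash
python3 look.py w23;python3 st.py
```

```text
t 19.1 pos [ 0.5107 -0.1321  0.2865] q [-13.9   1.4  12.6  99.1  -1.1 102.3] op 0.034387945553695516 F [ 0.7 -0.4  0.1] yaw_y -26.21
[{'rect': [201.7, 115.1, 301.2, 211.6], 'confidence': 0.58}] [{'rect': [245.0, 104.4, 258.6, 136.8], 'confidence': 0.75}]
841 rect ((0.36450958251953125, -5.99140739440918), (17.707279205322266, 48.07964324951172), 2.7058331966400146) mean [ 0.0003 -0.0026] cw from uphill 2.02 top h 0.0598
grip point [ 0.5148 -0.1358  0.1659]
grip in tool frame from TCP [1.207e-01 8.000e-04 1.000e-04]
19.25 [ 0.51001891 -0.13194428  0.28488171] press along -0.10633406826748436 op 0.034110442917250954 [ 0.1 -0.2 -0.3] Fn -0.2053313798417782 tq [0.02 0.02 0.01] tq_x [-0.01  0.01 -0.02]
yaw_y -26.211382450208422 cw psi from uphill 3.7213824502084236 q [-13.9   1.5  12.4  99.1  -1.1 102.3] -n tool [ 0.858 -0.063 -0.51 ]
```

View pics/w23.png

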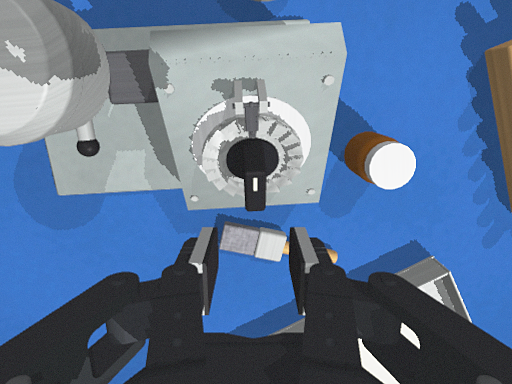

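```bash
python3 -c "
from workcell import bot;print(bot.job_done())"
```

```text
the job is handed in; nothing more can be done
None
```

The ratchet wheel should now be two clicks clockwise from its zero stop. The gripper is open and clear of the knob, and I handed the job in at about 19 s.

- **Zero stop:** I pressed the knob in about 10 mm and turned it back until the bar stopped moving, although the tool turned about 5° further. After letting it come up, I pressed and turned it back a second time to check. It blocked at the same angle, and after release the bar sat about 40° anticlockwise of uphill.
- **First click:** I advanced it, let go and lifted off as the pause. From above, the bar measured about 23° from zero; the click should come near 18°.
- **Second click:** The same view after the final release gave about 42–43° from zero. The second click comes near 38° and a third near 58°.
- **Final check:** The knob was fully up, with its top 60 mm above the face as at the start. The last picture showed the jar, brush and tray apparently where they had been. The sieve, spoon, beaker and carton were out of that view.

**Uncertain points:**
- I judged the clicks from the knob's angle, not by seeing the pawl drop.
- Angle readings while the knob was gripped scattered by a few degrees because the fingers hid part of the bar, so I relied on the readings from above.
- The wheel turned back about 75° from its start, which is not a whole number of 20° teeth. The start may have been between notches. I took the repeated stop at the same angle as proof of zero.

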